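Push an offcut home into the corner stop

ROBOT

A 7-joint arm with a two-finger parallel gripper is mounted at the origin on a cart in front of the work surface, level with it; the furniture and walls round the work are solid. World frame = base frame: x ahead of the robot, y to its left, z up, the work surface at z = 0. Lengths are in m, angles in rad, forces in N, time in s.
With the tool pointing down it reaches from about 0.4 to 0.875 m from the base axis. Payload 4.4 kg.
Tool frame: the origin (TCP) lies midway between the tips of the shut fingers; the grasp point (between the pads) lies 19 mm behind it; z points along the fingers, y is the line along which they close (so a half turn about z gives the same grasp; the last joint's range is limited). The gripper opens to 85 mm and grips with 20 to 120 N. Pads are 22 mm wide; open, the fingers measure 114 mm over their backs; the gripper's body (76 mm by 85 mm) begins 54 mm behind the grasp point. The pads swing forward as they close: fully open they stand 13 mm farther back than shut.
Start: joints at [1.084, 0.628, 0.038, 1.517, -0.027, 0.996, -0.02], TCP at [0.266, -0.593, 0.201] pointing down, gripper open.
Joint ranges: [-3.06, 3.06], [-0.37, 2.12], [-1.25, 1.32], [0.18, 2.47], [-1.1, 4.24], [0.23, 1.98], [-2.94, 2.94]. Speed limits (rad/s): [2.57, 2.57, 3.14, 3.14, 3.14, 3.14, 3.14].

INTERFACE

Orientations are given as a rotation vector (axis times angle).
In Python, from plant import bot gives the robot as it stands.
- The arm moves only by the tool drive_tool, never from a script. Its argument "plan" is a list that holds one entry, the list of rows, each a list of 7 numbers: the finger opening in m, from 0 to 0.0854, then the shift along the tool's x, y, z in m, then the turn, a rotation vector about the tool's x, y, z in degrees. A call has 1 to 20 rows; each row shifts and turns the commanded pose from where the row before left it, along the tool's axes as they then stand; what a row does not reach is not made up. A row lasts 1/12 s, in which the tool goes at most 41.7 mm and 7.16 degrees, less where a joint would pass 70% of its speed; a pose out of reach is approached as far as the arm can. A call with a gripper value outside its range is refused whole. The fingers move at their own pace and stop on an object; the grip force is fixed at half the most. Time passes only in rows, so rows that do not move let the fingers close. It gives the time, the measured TCP pose, the force, the opening and the grip force at its end, in the units of the state.
- bot.observe(): the state, without advancing time (a new reading comes with each control period).
- bot.snapshot(name): name is "scene" or "top"; returns a dict with "image" (400x640x3 uint8, red, green, blue), "mtx" (3x3 intrinsics, pixels), "R" (3x3) and "t" (3): a world point X has camera coordinates R X + t. Camera axes: x right, y down, z forward; pixel columns grow to the right and rows downward; lengths in m; the calibration is good to about 2 mm. A picture is of the moment at which its call begins. There is no depth.
- bot.sign_off(): hands the job in; it is judged then, once.
Trained networks look in the newest picture that a camera, given by its name, has taken for a name from the list of things; names that differ only in an ending like _2 or _b are one class to them, and where a whole thing is asked for, a point or a joint stands for the part that bears it (a point fixed in the world has none). Each returns a list of dicts, best first, with "conf" (0 to 1); they miss things now and then, are a little off and sometimes report something else, mostly with a low value. They report only what shows in the picture. A call takes as long as a camera call.
- bot.spot_in(camera, name): "point" ([column, row] in pixels, amid what is visible of it).
- bot.regions_of(camera, name): "pixels" (400x640 bool, what is visible of it) and "point" ([column, row] in pixels, amid what is visible of it).
- bot.tip_of(camera, name): "point" ([column, row] in pixels: a listed point, or the origin of a listed thing).
The state is a dict: "time_s": time; "joints": joint angles; "dq": joint speeds; "joint_torque": joint torques, N m; "position": TCP position; "orientation": TCP orientation; "ft_force": force on the tool from outside, world axes, zero at the start; "wrist_torque": the same for the moment, N m; "grip_width": finger opening in m; "grasp_force": force on a finger pad.
Only numpy, scipy, OpenCV 4.12 (cv2) and the standard library are available. Lean on these libraries where they do the work, as an engineer would, in place of code of your own. Each camera call takes 0.05 s, during which the arm holds its last target. There are 200 camera calls.

TASK

Push the larger of the two pale offcut blocks across the bench into the inside corner of the L-shaped stop: one of its long sides flush along the long batten and its end up against the short batten. Only push it with the fingers from beside it: do not take it between the fingers, lift it or tip it, and leave everything else on the bench where it is.

Things in the scene. Friction and masses are not known exactly. Their poses are not given: they have to be found in the camera images.
- workpiece_centre (a point): centre of the workpiece, the larger of the two pale wooden offcuts: a plain block lying flat, 45 mm (its x) by 85 mm (its y) by 30 mm high, 50 to 100 g, loose on the bare bench; the point is half-way up, 15 mm above the bench; axes: x across the 45 mm, y along the 85 mm, z up
- workpiece: the same block; origin at the centre of its underside, same axes
- corner_stop: fixed L-shaped stop: two brown battens 32 mm wide, 24 mm high, screw heads on top. Origin: on the bench in the inside corner where the planes of the inner faces meet; z up. Long batten: inner face y = 0, lies on -y (right) side, x -200 to +32 mm. Short batten: inner face x = 0, lies on +x (far) side, y 8 to 93 mm (8 mm dust gap in the corner). Turned up to 0.14 rad from the world axes
- seat (a point): point fixed to the corner stop (same axes) where the workpiece's centre lies when it is home: 22.5 mm from the long batten, 42.5 mm from the short one, 15 mm above the bench; the workpiece's y axis is then along the stop's x axis, either way round
- small_offcut: bystander: the smaller pale offcut block, 40x60x22 mm, near the front edge of the bench, in the left corner; origin at the centre of its underside
- shims: bystander: pack of thin wooden shims, 38x93x31 mm, lying to the right of the stop's far end; origin at the centre of its underside
- tin: bystander: round metal screw tin, diameter 82, height 57 mm, behind the vice; origin at the centre of its underside
- glue: bystander: glue bottle, diameter 63, height 207 mm, behind the vice; origin at the centre of its underside
- sander: bystander: sanding block, 63x112x30 mm, to the right of the vice; origin at the centre of its underside
- hammer: bystander: wooden mallet lying flat, 283x120x62 mm, behind and to the right of the vice; origin at the centre of its underside

How it is judged:
At the end, for the whole second after the job is handed in: The workpiece lies flat on the bench at rest in the inside corner: its long side within 3.5 mm of the long batten (at its middle) and parallel to it within 0.05 rad, its end within 3.5 mm of the short batten (x of workpiece_centre in the frame of corner_stop between -0.046 and -0.039 m and y of workpiece_centre in the frame of corner_stop between 0.019 and 0.026 m and angle between the y axis of workpiece and the x axis of corner_stop, either way round below 0.05 rad and height (world z) of workpiece_centre below 0.018 m and linear speed of workpiece below 0.01 m/s); the robot touches nothing.
It fails at once if the workpiece is lifted (more than 8 mm) or tipped (height (world z) of workpiece_centre above 0.023 m or angle between workpiece's own z axis and vertical above 0.3 rad).
It fails at once if the workpiece is taken between the fingers (the grasp point is inside it) (x of the grasp point in the frame of workpiece between -0.017 and 0.017 m and y of the grasp point in the frame of workpiece between -0.037 and 0.037 m and z of the grasp point in the frame of workpiece below 0.04 m).
It fails at once if another thing on the bench is moved by more than 20 mm (distance of any of small_offcut, shims, tin, glue, sander, hammer from where it was at the start of the episode above 0.02 m).
It also fails if it takes over 48 s, if anything falls off the work surface, if the arm or the gripper's body presses on something with over 40 N, if the wrist force passes 120 N, or if a joint passes its speed limit or range.

## Working session

There is one attempt and no reset: what is moved stays moved. The work goes in short steps, Python scripts to look and compute and a tool call to move; the robot and the scene stay as the last step left them, time stands still between calls to the robot, and variables do not carry over. Pictures are saved under pics/ and viewed, at most 10 in all, crops included, and the job is handed in when it is done.

Besides the shell and the picture viewer there is one more tool, called by a JSON object that holds its "method" and its "body", one argument or row to a line. drive_tool: Moves the arm, as the interface text tells. Its arguments: {"type":"object","properties":{"plan":{"type":"array","items":{"type":"array","items":{"type":"array","items":{"type":"number"}}}}},"required":["plan"]}

```bash
mkdir -p pics
cat > h.py <<'E'
import numpy as np, cv2
from plant import bot
def ray(s,p,z):
    """pixel -> world point on plane z"""
    d=s["R"].T@np.linalg.solve(s["mtx"],[p[0],p[1],1]); c=-s["R"].T@s["t"]
    return c+d*(z-c[2])/d[2]
def proj(s,X):
    q=s["mtx"]@(s["R"]@np.asarray(X)+s["t"]); return q[:2]/q[2]
E
python3 - <<'E'
from h import *
o=bot.observe(); print(o["time_s"],o["position"],o["orientation"],o["grip_width"],o["ft_force"])
for n in("scene","top"):
    s=bot.snapshot(n); cv2.imwrite(f"pics/{n}0.png",s["image"][:,:,::-1])
    print(n,"cam",-s["R"].T@s["t"])
    for k in("workpiece","corner_stop","small_offcut"):
        for r in bot.regions_of(n,k)[:2]:
            c=cv2.findContours(r["pixels"].astype(np.uint8),0,2)[0]
            if not c: continue
            c=max(c,key=cv2.contourArea); a=cv2.approxPolyDP(c,3,True)[:,0]
            print(n,k,round(r["conf"],2),r["point"],ray(s,r["point"],.02).round(3),a.tolist())
    for k in("workpiece_centre","corner_stop","seat"):
        for r in bot.tip_of(n,k)[:2]: print(n,k,"tip",round(r["conf"],2),r["point"],ray(s,r["point"],0.015 if k!="corner_stop" else 0).round(4))
E
```

```text
0.0 [ 0.26525575 -0.59264464  0.20026194] [-3.07044216e+00 -6.55794733e-01  6.87051313e-04] 0.08513712016401884 [ 0.64020486 -0.60865543 -0.24824945]
scene cam [0.02020639 0.55448504 0.59545531]
scene workpiece 0.64 [252.2, 272.1] [0.5   0.177 0.02 ] [[232, 265], [233, 275], [264, 290], [278, 277], [275, 266], [248, 254]]
scene corner_stop 0.89 [263.4, 230.6] [0.584 0.067 0.02 ] [[210, 230], [211, 237], [220, 242], [248, 224], [308, 257], [318, 251], [316, 243], [249, 207]]
scene small_offcut 0.71 [284.0, 315.1] [0.373 0.214 0.02 ] [[291, 298], [265, 312], [267, 323], [276, 332], [302, 315], [302, 308]]
scene workpiece_centre tip 0.89 [252.4, 270.2] [0.5082 0.1699 0.015 ]
scene corner_stop tip 0.72 [247.9, 224.2] [0.6514 0.0574 0.    ]
scene seat tip 0.73 [253.7, 232.3] [0.6013 0.082  0.015 ]
top cam [ 0.45849574 -0.08346803  1.20873801]
top workpiece 0.65 [228.2, 208.9] [0.508 0.173 0.02 ] [[233, 196], [219, 199], [223, 227], [240, 224]]
top corner_stop 0.6 [272.1, 175.8] [0.603 0.045 0.02 ] [[268, 151], [269, 226], [279, 229], [276, 151]]
top small_offcut 0.79 [215.6, 251.3] [0.386 0.209 0.02 ] [[205, 249], [205, 260], [225, 260], [226, 249]]
top workpiece_centre tip 0.86 [228.6, 208.8] [0.5084 0.1726 0.015 ]
top workpiece_centre tip 0.49 [305.0, 160.9] [ 0.6462 -0.0512  0.015 ]
top corner_stop tip 0.57 [265.2, 161.7] [0.6476 0.0674 0.    ]
top seat tip 0.65 [258.4, 175.9] [0.6036 0.0856 0.015 ]
```

```bash
python3 -c "
import cv2
a=cv2.imread('pics/top0.png')[130:280,180:350]; cv2.imwrite('pics/t1.png',cv2.resize(a,None,fx=4,fy=4,interpolation=2)[:600,:680])
a=cv2.imread('pics/scene0.png')[180:345,170:370]; cv2.imwrite('pics/s1.png',cv2.resize(a,None,fx=3.6,fy=3.6,interpolation=2))"
```

```text
(no output)
```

View pics/t1.png

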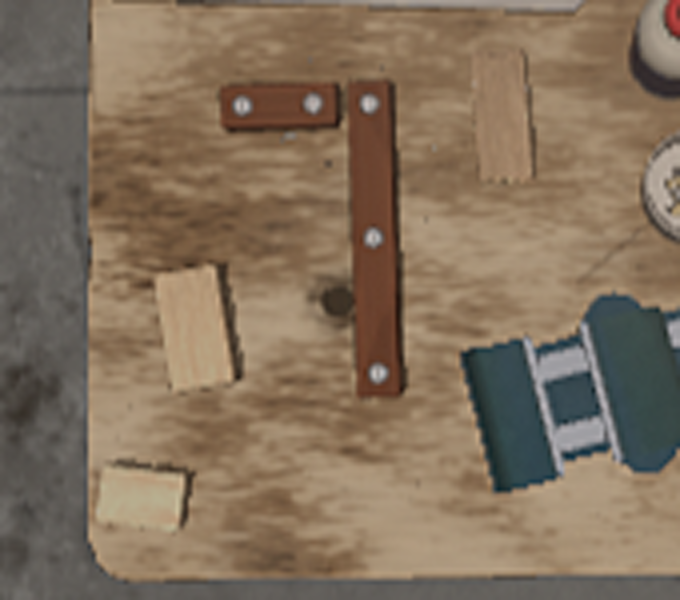

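View pics/s1.png

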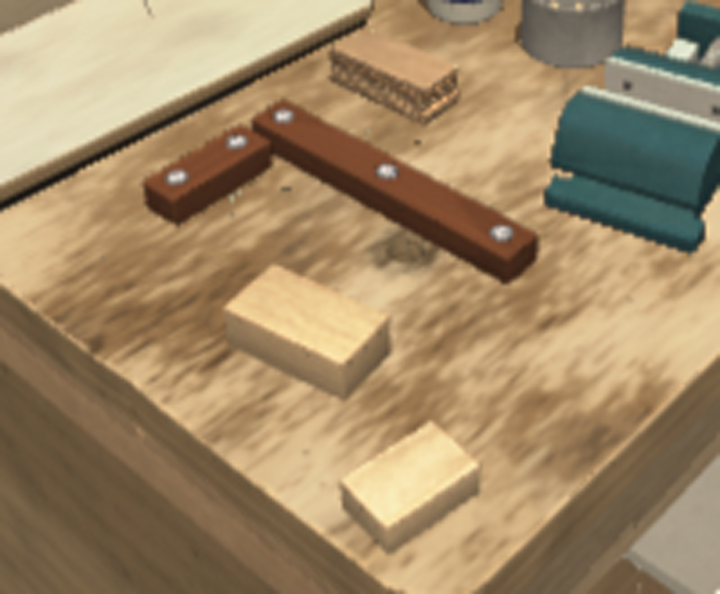

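View pics/scene0.png

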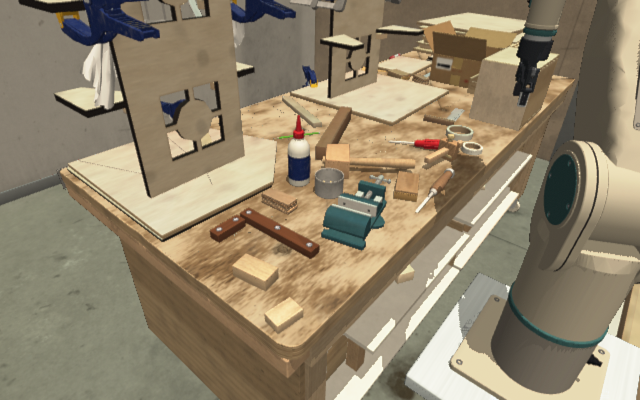

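The top view shows the workpiece at about (228,209) px. The long batten's inner edge runs from (267,150) to (269,229), and the short batten's near face is at row ~161. The small offcut is at (216,254). In the scene view the block's and battens' outlines are clear, and the clutter (vice, glue, tin) lies to the right of the stop. Next I'll fit outlines in both views.

```bash
cat > fit.py <<'E'
from h import *
from scipy.optimize import minimize
def T(p,P): c,s=np.cos(p[2]),np.sin(p[2]); P=np.asarray(P,float); return np.c_[P[:,0]*c-P[:,1]*s+p[0],P[:,0]*s+P[:,1]*c+p[1],P[:,2]]
def box(x0,x1,y0,y1,h): return [[x,y,z] for x in(x0,x1) for y in(y0,y1) for z in(0,h)]
BLOCK=[box(-.0225,.0225,-.0425,.0425,.03)]
STOP=[box(-.2,.032,-.032,0,.024),box(0,.032,.008,.093,.024)]
def render(s,p,B,k=8):
    m=np.zeros((400*k//4,640*k//4),np.uint8); 
    for b in B:
        q=np.array([proj(s,X) for X in T(p,b)]); q=(q+.5)*k/4-.5
        cv2.fillConvexPoly(m,cv2.convexHull((q*256).round().astype(np.int32)),1,shift=8)
    return cv2.resize(m.astype(np.float32),(640,400),interpolation=cv2.INTER_AREA)
def fit(views,p0,B):
    def c(p): return sum(1-(lambda r:np.minimum(r,m).sum()/np.maximum(r,m).sum())(render(s,p,B)) for s,m in views)
    best=None
    for d in((0,0,0),(.004,-.004,.03),(-.004,.004,-.03)):
        p=np.array(p0)+d
        r=minimize(c,p,method="Nelder-Mead",options=dict(initial_simplex=[p,p+[.008,0,0],p+[0,.008,0],p+[0,0,.06]],xatol=1e-4,fatol=1e-4))
        if best is None or r.fun<best.fun: best=r
    return best.x,best.fun
def blockmask(s,n):
    r=bot.regions_of(n,"workpiece"); return r[0]["pixels"].astype(np.float32) if r else None
def stopmask(s,p0):
    h=s["image"].astype(int); roi=cv2.dilate(render(s,p0,STOP),np.ones((9,9)))>0
    lab=cv2.cvtColor(s["image"],cv2.COLOR_RGB2LAB).astype(int)
    g=np.where(roi,cv2.GC_PR_BGD,cv2.GC_BGD).astype(np.uint8)
    br=roi&(h[:,:,0]>1.55*h[:,:,2])&(h[:,:,0]<140)&(lab[:,:,1]>138)
    return cv2.morphologyEx(br.astype(np.uint8),cv2.MORPH_CLOSE,np.ones((3,3))).astype(np.float32)
def report(w,st):
    c,s=np.cos(st[2]),np.sin(st[2]); d=np.array(w[:2])-st[:2]
    a=(w[2]+np.pi/2-st[2]+np.pi/2)%np.pi-np.pi/2
    print("block in stop frame",(np.array([c*d[0]+s*d[1],-s*d[0]+c*d[1]])).round(4),"dangle",round(a,4))
E
python3 - <<'E'
from fit import *
S={n:bot.snapshot(n) for n in("scene","top")}
out=[]
M={n:(stopmask(S[n],[.649,.063,.03]),blockmask(S[n],n)) for n in S}
for n in S:
    v=S[n]["image"].copy(); v[M[n][0]>0]=(0,255,0); v[M[n][1]>0]=(0,0,255)
    out.append(cv2.resize(v[135:335,170:350] if n=="top" else v[170:345,190:370],(400,400),interpolation=0))
cv2.imwrite("pics/m.png",np.hstack(out)[:,:,::-1])
for ns in(["scene"],["top"],["scene","top"]):
    st=fit([(S[n],M[n][0]) for n in ns],[.649,.063,.03],STOP)
    w=fit([(S[n],M[n][1]) for n in ns],[.508,.172,.14],BLOCK)
    print(ns,"stop",st,"block",w); report(w[0],st[0])
np.save("stop.npy",st[0])
# bench left edge (y) at row of block
s=S["top"]; print("bench left edge",ray(s,[203,209],0), ray(s,[203,150],0))
E
```

```text
['scene'] stop (array([0.65377256, 0.05364125, 0.01672339]), np.float64(0.30303776264190674)) block (array([ 0.50078312,  0.16843943, -1.49043472]), np.float64(0.11076509952545166))
block in stop frame [-0.151   0.1173] dangle 0.0636
['top'] stop (array([0.64931775, 0.06112153, 0.02357766]), np.float64(0.2577168941497803)) block (array([0.49967272, 0.17206843, 1.71497873]), np.float64(0.05450451374053955))
block in stop frame [-0.147   0.1144] dangle 0.1206
['scene', 'top'] stop (array([0.65021549, 0.05964344, 0.02427732]), np.float64(0.5737149715423584)) block (array([ 0.49957426,  0.17159506, -1.43133219]), np.float64(0.18761903047561646))
block in stop frame [-0.1479  0.1156] dangle 0.1152
bench left edge [0.50931145 0.25115609 0.        ] [0.68483151 0.25208377 0.        ]
```

View pics/m.png

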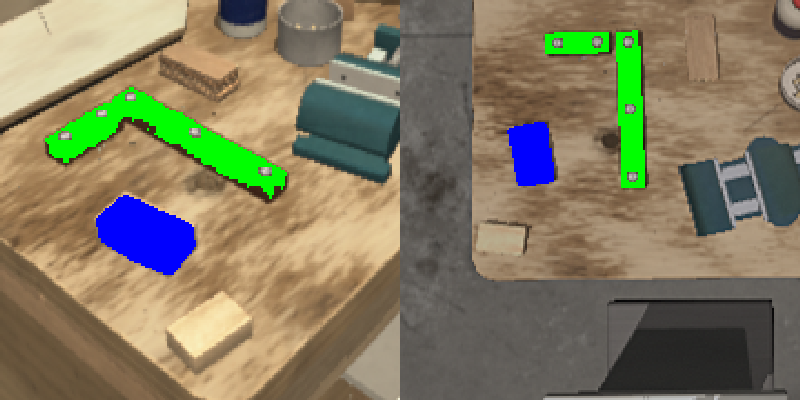

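The masks match the picture, and the fits agree on the block pose and on the stop angle (about 0.024 rad). I'm moving now, going round at height.

{"method": "drive_tool", "body": {
  "plan": [
    [[0.045, 0.0281, -0.0215, -0.004, 0, 0, 0], [0.045, 0.0281, -0.0215, -0.004, 0, 0, 0], [0.045, 0.0281, -0.0215, -0.004, 0, 0, 0], [0.045, 0.0281, -0.0215, -0.004, 0, 0, 0], [0.045, 0.0281, -0.0215, -0.004, 0, 0, 0], [0.045, 0.0281, -0.0215, -0.004, 0, 0, 0], [0.045, 0.0281, -0.0215, -0.004, 0, 0, 0], [0.045, 0.0281, -0.0215, -0.004, 0, 0, 0], [0.045, 0.0281, -0.0215, -0.004, 0, 0, 0], [0.045, 0.0281, -0.0215, -0.004, 0, 0, 0], [0.045, 0.0281, -0.0215, -0.004, 0, 0, 0]]
  ]
}}

```text
time_s: 1.82
position: [0.4517, -0.2496, 0.2457]
orientation: [3.072, 0.656, 0.001]
ft_force: [1.4, 0.2, -0.4]
grip_width: 0.0444
grasp_force: 0.0
```

{"method": "drive_tool", "body": {
  "plan": [
    [[0.045, 0.0185, -0.0317, 0, 0, 0, 0], [0.045, 0.0185, -0.0317, 0, 0, 0, 0], [0.045, 0.0185, -0.0317, 0, 0, 0, 0], [0.045, 0.0185, -0.0317, 0, 0, 0, 0], [0.045, 0.0185, -0.0317, 0, 0, 0, 0], [0.045, 0.0185, -0.0317, 0, 0, 0, 0], [0.045, 0.0185, -0.0317, 0, 0, 0, 0], [0.045, 0.0185, -0.0317, 0, 0, 0, 0], [0.045, 0.0185, -0.0317, 0, 0, 0, 0], [0.045, 0.0185, -0.0317, 0, 0, 0, 0], [0.045, 0.0185, -0.0317, 0, 0, 0, 0], [0.045, 0.0185, -0.0317, 0, 0, 0, 0], [0.045, 0.0185, -0.0317, 0, 0, 0, 0]]
  ]
}}

```text
time_s: 2.9
position: [0.5023, 0.225, 0.2455]
orientation: [3.072, 0.656, 0.001]
ft_force: [0.4, 0.4, 0.1]
grip_width: 0.0451
grasp_force: 0.0
```

{"method": "drive_tool", "body": {
  "plan": [
    [[0.045, 0, 0, 0, 0, 0, -6.72], [0.045, 0, 0, 0, 0, 0, -6.72], [0.045, 0, 0, 0, 0, 0, -6.72], [0.045, 0, 0, 0, 0, 0, -6.72], [0.045, 0, 0, 0, 0, 0, -6.72], [0.045, 0, 0, 0, 0, 0, -6.72], [0.045, 0, 0, 0, 0, 0, -6.72], [0.045, 0, 0, 0, 0, 0, -6.72], [0.045, 0, 0, 0, 0, 0, -6.72], [0.045, 0, 0, 0, 0, 0, -6.72], [0.045, 0, 0, 0, 0, 0, 0], [0.045, 0, 0, 0, 0, 0, 0]]
  ]
}}

```text
time_s: 3.9
position: [0.5024, 0.223, 0.2452]
orientation: [-2.2, -2.243, -0.0]
ft_force: [0.1, -0.6, -0.2]
grip_width: 0.0449
grasp_force: 0.0
```

{"method": "drive_tool", "body": {
  "plan": [
    [[0.045, 0.005, 0, 0.03, 0, 0, 0], [0.045, 0, 0, 0.035, 0, 0, 0], [0.045, 0, 0, 0.035, 0, 0, 0], [0.045, 0, 0, 0.035, 0, 0, 0], [0.045, 0, 0, 0.03, 0, 0, 0], [0.045, 0, 0, 0.02, 0, 0, 0], [0.045, 0, 0, 0.015, 0, 0, 0], [0.045, 0, 0, 0.015, 0, 0, 0], [0.045, 0, 0, 0.01, 0, 0, 0], [0.045, 0, 0, 0.01, 0, 0, 0], [0.045, 0, 0, 0, 0, 0, 0]]
  ]
}}

```text
time_s: 4.82
position: [0.5014, 0.2278, 0.0088]
orientation: [-2.197, -2.245, 0.004]
ft_force: [-0.1, -0.1, 0.8]
grip_width: 0.045
grasp_force: 0.0
```

Run:
```python
from fit import *
o=[]
for n,(r,c) in dict(scene=(170,190),top=(140,175)).items():
    s=bot.snapshot(n); v=s["image"][r:r+150,c:c+150]; o.append(cv2.resize(v,(400,400),interpolation=2))
cv2.imwrite("pics/d.png",np.hstack(o)[:,:,::-1]); print(bot.observe()["ft_force"])
```

```text
[ 0.34461695 -0.25796047 -0.01553276]
```

View pics/d.png

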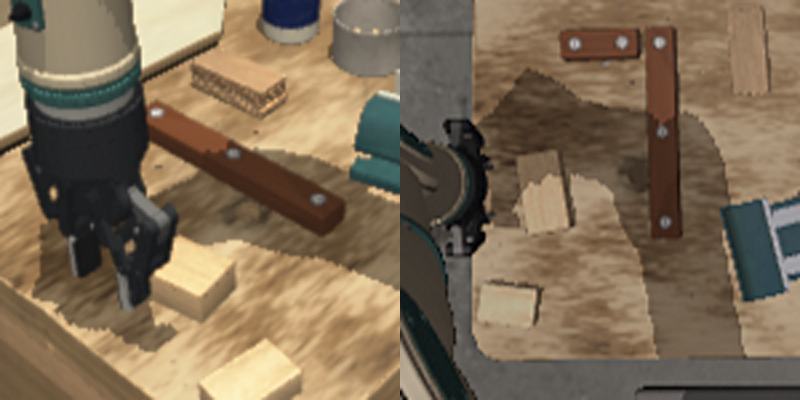

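The fingers stand left of the block, clear of it, and centred on its long side in the top crop (block at about (543,192), fingers at about (460,188)). Now the sideways push.

{"method": "drive_tool", "body": {
  "plan": [
    [[0.045, -0.005, 0, 0, 0, 0, 0], [0.045, -0.006, 0, 0, 0, 0, 0], [0.045, -0.006, 0, 0, 0, 0, 0], [0.045, -0.006, 0, 0, 0, 0, 0], [0.045, -0.006, 0, 0, 0, 0, 0], [0.045, -0.006, 0, 0, 0, 0, 0], [0.045, -0.006, 0, 0, 0, 0, 0], [0.045, -0.006, 0, 0, 0, 0, 0], [0.045, -0.006, 0, 0, 0, 0, 0], [0.045, -0.006, 0, 0, 0, 0, 0], [0.045, -0.006, 0, 0, 0, 0, 0], [0.045, -0.006, 0, 0, 0, 0, 0], [0.045, -0.006, 0, 0, 0, 0, 0], [0.045, -0.006, 0, 0, 0, 0, 0], [0.045, -0.006, 0, 0, 0, 0, 0], [0.045, -0.005, 0, 0, 0, 0, 0], [0.045, -0.003, 0, 0, 0, 0, 0], [0.045, 0, 0, 0, 0, 0, 0]]
  ]
}}

```text
time_s: 6.42
position: [0.5044, 0.1302, 0.0102]
orientation: [2.197, 2.245, -0.001]
ft_force: [0.3, -0.1, -0.7]
grip_width: 0.0449
grasp_force: 0.0
```

```bash
cat > look.py <<'E'
import sys
from fit import *
o=[];st=np.load("stop.npy")
for n,(r,c) in dict(scene=(170,190),top=(140,175)).items():
    s=bot.snapshot(n); v=s["image"][r:r+150,c:c+150]; o.append(cv2.resize(v,(400,400),interpolation=2))
    try:
        m=blockmask(s,n); t=bot.tip_of(n,"workpiece_centre")
        print(n,[(x["conf"],ray(s,x["point"],.015).round(4)) for x in t[:1]])
        g=ray(s,np.argwhere(m>0)[:,::-1].mean(0),.02)
        w,f=fit([(s,m)],[g[0],g[1],st[2]+np.pi/2],BLOCK); print(n,w.round(4),f); report(w,st)
    except Exception as e: print(n,e)
cv2.imwrite(f"pics/{sys.argv[1]}.png",np.hstack(o)[:,:,::-1])
E
python3 look.py e
```

```text
scene [(0.74, array([0.5053, 0.1686, 0.015 ]))]
scene [0.5038 0.1686 1.6621] 0.0888245701789856
block in stop frame [-0.1438  0.1125] dangle 0.067
top [(0.49, array([0.6452, 0.0617, 0.015 ]))]
top '>' not supported between instances of 'NoneType' and 'int'
```

View pics/e.png

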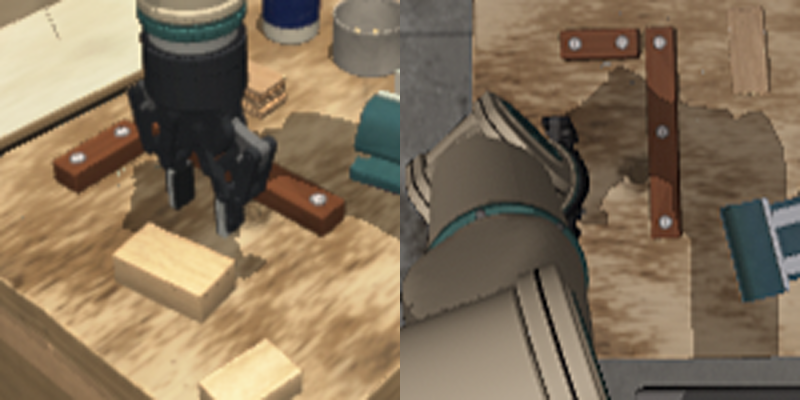

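The scene crop shows the fingers beyond the block, with tips at about (178,205) and (230,230). The block at (175,270) has hardly moved, so the tips seem to have gone over it. I'll check the tip height.

Run:
```python
from fit import *
s=bot.snapshot("scene"); c=150/400
for P,TX,TY in(((85,275),.5014,.2278),((130,305),.5014,.2278),((178,207),.5044,.1302),((230,232),.5044,.1302)):
    p=[190+P[0]*c,170+P[1]*c]
    print([ray(s,p,z).round(3)[:2].tolist() for z in(0,.01,.02,.03,.04)])
print(bot.observe())
```

```text
[[0.563, 0.208], [0.554, 0.214], [0.544, 0.22], [0.535, 0.226], [0.526, 0.231]]
[[0.511, 0.206], [0.503, 0.212], [0.494, 0.218], [0.486, 0.224], [0.478, 0.23]]
[[0.569, 0.104], [0.56, 0.111], [0.55, 0.119], [0.541, 0.126], [0.532, 0.134]]
[[0.512, 0.097], [0.504, 0.104], [0.496, 0.112], [0.488, 0.12], [0.479, 0.127]]
{'time_s': 6.7667, 'joints': array([-0.13349118,  0.76029295, -0.26575852,  2.01305207,  0.45429418,
        0.42455137, -0.72341351]), 'dq': array([ 0.00052834,  0.00037517,  0.00245172,  0.00166381,  0.00097516,
       -0.00016386, -0.00069193]), 'joint_torque': array([ 3.84272367e-02, -5.13882065e+01, -2.97709689e+00, -8.55661869e+00,
        5.15229563e-03, -4.55455483e-04, -1.93887336e-04]), 'position': array([0.50438376, 0.13170131, 0.01025404]), 'orientation': array([-2.19514340e+00, -2.24728173e+00, -5.02386869e-04]), 'ft_force': array([-0.89176407, -0.39038585,  0.82480395]), 'wrist_torque': array([ 0.03235254, -0.01918931, -0.01534157]), 'grasp_force': 0.0, 'grip_width': 0.04549427712470473}
```

{"method": "drive_tool", "body": {
  "plan": [
    [[0.045, 0, 0, -0.035, 0, 0, 0], [0.045, 0, 0, -0.035, 0, 0, 0], [0.045, 0.033, 0, 0, 0, 0, 0], [0.045, 0.033, 0, 0, 0, 0, 0], [0.045, 0.031, 0, 0, 0, 0, 0], [0.045, 0, 0, 0.03, 0, 0, 0], [0.045, 0, 0, 0.02, 0, 0, 0], [0.045, 0, 0, 0.01, 0, 0, 0], [0.045, 0, 0, 0.01, 0, 0, 0], [0.045, 0, 0, 0.002, 0, 0, 0], [0.045, 0, 0, 0.002, 0, 0, 0], [0.045, 0, 0, 0, 0, 0, 0], [0.045, 0, 0, 0, 0, 0, 0]]
  ]
}}

```text
time_s: 7.85
position: [0.5029, 0.2283, 0.007]
orientation: [2.196, 2.246, 0.002]
ft_force: [-0.3, 0.1, -0.3]
grip_width: 0.045
grasp_force: 0.0
```

Run:
```python
from fit import *
s=bot.snapshot("scene"); v=s["image"][225:325,195:295]
cv2.imwrite("pics/f.png",cv2.resize(v,(600,600),interpolation=2)[:,:,::-1]); o=bot.observe(); print(o["position"],o["ft_force"])
```

```text
[0.50284218 0.22831609 0.0070349 ] [-0.89755682 -0.42548456 -0.48862586]
```

View pics/f.png

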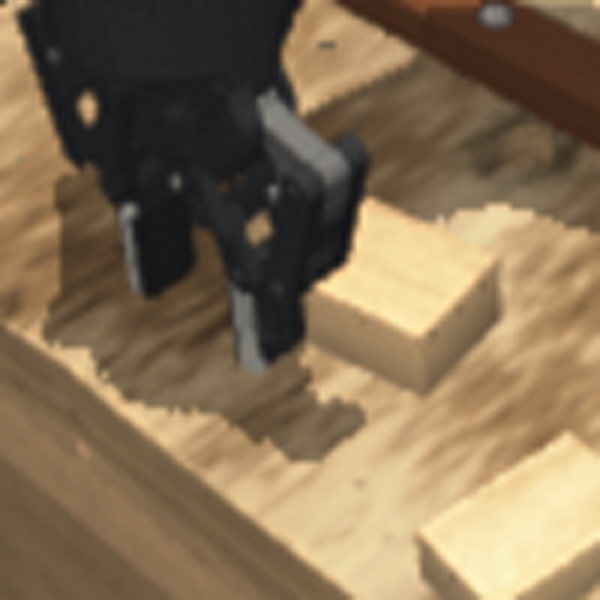

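The tips (about (150,295) and (255,365) in the crop) look clear of the bench, left of the block. I'll feel downward in small steps.

{"method": "drive_tool", "body": {
  "plan": [
    [[0.045, 0, 0, 0.002, 0, 0, 0], [0.045, 0, 0, 0.002, 0, 0, 0], [0.045, 0, 0, 0.002, 0, 0, 0], [0.045, 0, 0, 0, 0, 0, 0]]
  ]
}}

```text
time_s: 8.23
position: [0.502, 0.2281, -0.0001]
orientation: [-2.196, -2.247, 0.001]
ft_force: [-0.4, 0.7, -0.3]
grip_width: 0.045
grasp_force: 0.0
```

{"method": "drive_tool", "body": {
  "plan": [
    [[0.045, 0, 0, 0.002, 0, 0, 0], [0.045, 0, 0, 0.002, 0, 0, 0], [0.045, 0, 0, 0, 0, 0, 0]]
  ]
}}

```text
time_s: 8.48
position: [0.5019, 0.2281, -0.0042]
orientation: [-2.196, -2.247, 0.001]
ft_force: [1.0, -0.5, 0.2]
grip_width: 0.0449
grasp_force: 0.0
```

{"method": "drive_tool", "body": {
  "plan": [
    [[0.045, 0, 0, 0.002, 0, 0, 0], [0.045, 0, 0, 0.002, 0, 0, 0], [0.045, 0, 0, 0, 0, 0, 0]]
  ]
}}

```text
time_s: 8.73
position: [0.5019, 0.2281, -0.0082]
orientation: [-2.196, -2.247, 0.001]
ft_force: [-0.2, 0.2, 0.3]
grip_width: 0.0451
grasp_force: 0.0
```

{"method": "drive_tool", "body": {
  "plan": [
    [[0.045, 0, 0, 0.002, 0, 0, 0], [0.045, 0, 0, 0.002, 0, 0, 0], [0.045, 0, 0, 0, 0, 0, 0]]
  ]
}}

```text
time_s: 8.98
position: [0.5019, 0.2281, -0.0122]
orientation: [-2.196, -2.247, 0.001]
ft_force: [-0.2, 0.2, 0.5]
grip_width: 0.0446
grasp_force: 0.0
```

{"method": "drive_tool", "body": {
  "plan": [
    [[0.045, 0, 0, 0.002, 0, 0, 0], [0.045, 0, 0, 0.002, 0, 0, 0], [0.045, 0, 0, 0, 0, 0, 0]]
  ]
}}

```text
time_s: 9.23
position: [0.5019, 0.2281, -0.0162]
orientation: [-2.196, -2.247, 0.001]
ft_force: [0.1, 0.3, -0.2]
grip_width: 0.0448
grasp_force: 0.0
```

Run:
```python
from fit import *
s=bot.snapshot("scene"); v=s["image"][225:325,195:295]
cv2.imwrite("pics/g.png",cv2.resize(v,(600,600),interpolation=2)[:,:,::-1]); o=bot.observe(); print(o["position"],o["ft_force"])
```

```text
[ 0.5019909   0.22810488 -0.01601515] [-0.55017082  0.10020226 -0.10556782]
```

View pics/g.png

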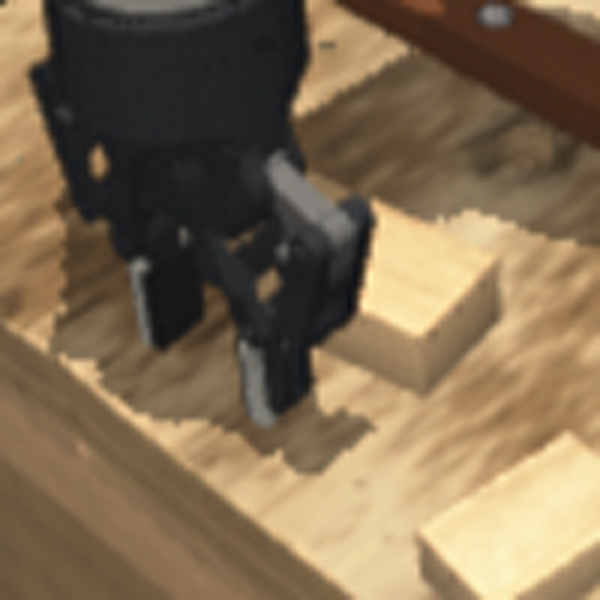

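{"method": "drive_tool", "body": {
  "plan": [
    [[0.045, 0, 0, 0.002, 0, 0, 0], [0.045, 0, 0, 0.001, 0, 0, 0], [0.045, 0, 0, 0, 0, 0, 0]]
  ]
}}

```text
time_s: 9.53
position: [0.502, 0.2281, -0.019]
orientation: [-2.196, -2.247, 0.0]
ft_force: [0.2, -0.1, 0.6]
grip_width: 0.0449
grasp_force: 0.0
```

{"method": "drive_tool", "body": {
  "plan": [
    [[0.045, 0, 0, 0.002, 0, 0, 0], [0.045, 0, 0, 0.001, 0, 0, 0], [0.045, 0, 0, 0, 0, 0, 0]]
  ]
}}

```text
time_s: 9.78
position: [0.502, 0.2281, -0.022]
orientation: [-2.196, -2.247, 0.001]
ft_force: [-0.0, 0.4, 0.0]
grip_width: 0.0449
grasp_force: 0.0
```

Run:
```python
from fit import *
s=bot.snapshot("scene"); o=bot.observe(); print(o["position"],o["ft_force"])
print([ray(s,[239.5,295.8],z).round(3)[:2].tolist() for z in(0,.01,.02,.03)],[ray(s,[195+155/6,225+347/6],z).round(3)[:2].tolist() for z in(0,.01,.02,.03)])
```

```text
[ 0.50205541  0.22818118 -0.02191657] [-0.80865154 -0.59188812 -0.0273107 ]
[[0.486, 0.225], [0.478, 0.231], [0.47, 0.237], [0.462, 0.242]] [[0.542, 0.227], [0.533, 0.233], [0.524, 0.238], [0.515, 0.244]]
```

Pixel geometry puts the tips about 33 mm above the reported TCP height, so they should now be about 11 mm above the bench. I'll push part of the way and check.

{"method": "drive_tool", "body": {
  "plan": [
    [[0.045, -0.005, 0, 0, 0, 0, 0], [0.045, -0.005, 0, 0, 0, 0, 0], [0.045, -0.005, 0, 0, 0, 0, 0], [0.045, -0.005, 0, 0, 0, 0, 0], [0.045, -0.005, 0, 0, 0, 0, 0], [0.045, -0.005, 0, 0, 0, 0, 0], [0.045, -0.005, 0, 0, 0, 0, 0], [0.045, -0.005, 0, 0, 0, 0, 0], [0.045, -0.005, 0, 0, 0, 0, 0], [0.045, -0.005, 0, 0, 0, 0, 0], [0.045, 0, 0, 0, 0, 0, 0]]
  ]
}}

```text
time_s: 10.75
position: [0.5033, 0.1765, -0.0218]
orientation: [2.197, 2.245, -0.002]
ft_force: [0.5, 0.5, -0.3]
grip_width: 0.0449
grasp_force: 0.0
```

```bash
python3 look.py i
```

```text
scene [(0.68, array([0.5028, 0.139 , 0.015 ]))]
scene [0.4961 0.1416 1.5951] 0.5600652694702148
block in stop frame [-0.1521  0.0857] dangle 0.0
top [(0.81, array([0.5042, 0.1429, 0.015 ]))]
top [0.4954 0.1437 1.5838] 0.11421912908554077
block in stop frame [-0.1527  0.0878] dangle -0.0113
```

View pics/i.png

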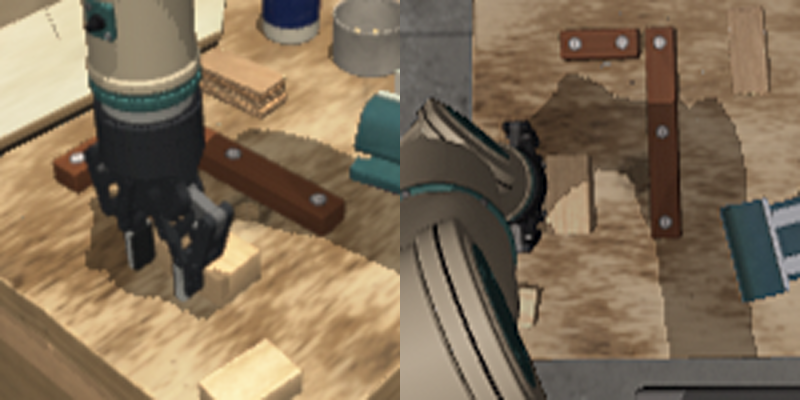

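The top crop shows the block (560–595, 155–235) being pushed square, with its long side parallel to the batten. I carry on towards the batten.

{"method": "drive_tool", "body": {
  "plan": [
    [[0.045, -0.005, 0, 0, 0, 0, 0], [0.045, -0.005, 0, 0, 0, 0, 0], [0.045, -0.005, 0, 0, 0, 0, 0], [0.045, -0.005, 0, 0, 0, 0, 0], [0.045, -0.005, 0, 0, 0, 0, 0], [0.045, -0.005, 0, 0, 0, 0, 0], [0.045, -0.005, 0, 0, 0, 0, 0], [0.045, -0.005, 0, 0, 0, 0, 0], [0.045, -0.005, 0, 0, 0, 0, 0], [0.045, -0.005, 0, 0, 0, 0, 0], [0.045, -0.005, 0, 0, 0, 0, 0], [0.045, -0.003, 0, 0, 0, 0, 0], [0.045, 0, 0, 0, 0, 0, 0]]
  ]
}}

```text
time_s: 12.13
position: [0.5046, 0.119, -0.0218]
orientation: [2.197, 2.245, -0.001]
ft_force: [-0.5, 0.1, -1.2]
grip_width: 0.0454
grasp_force: 0.0
```

{"method": "drive_tool", "body": {
  "plan": [
    [[0.045, -0.002, 0, 0, 0, 0, 0], [0.045, -0.002, 0, 0, 0, 0, 0], [0.045, 0, 0, 0, 0, 0, 0]]
  ]
}}

```text
time_s: 12.38
position: [0.5047, 0.1159, -0.0218]
orientation: [2.196, 2.246, -0.0]
ft_force: [-0.1, -0.6, -0.1]
grip_width: 0.045
grasp_force: 0.0
```

```bash
python3 look.py j; python3 -c "
from plant import bot; o=bot.observe(); print(o['ft_force'],o['position'])"
```

```text
scene [(0.95, array([0.5033, 0.0876, 0.015 ]))]
scene [0.5006 0.08   1.5805] 0.5434500575065613
block in stop frame [-0.1491  0.024 ] dangle -0.0146
top [(0.61, array([0.4994, 0.083 , 0.015 ]))]
top [0.4933 0.0867 1.5667] 0.22314858436584473
block in stop frame [-0.1562  0.0309] dangle -0.0284
[-0.19231489  0.49338348 -0.21004413] [ 0.50470954  0.11639799 -0.02177683]
```

{"method": "drive_tool", "body": {
  "plan": [
    [[0.045, -0.0015, 0, 0, 0, 0, 0], [0.045, -0.0015, 0, 0, 0, 0, 0], [0.045, 0, 0, 0, 0, 0, 0]]
  ]
}}

```text
time_s: 12.93
position: [0.5048, 0.1129, -0.0218]
orientation: [2.196, 2.246, -0.0]
ft_force: [0.3, -1.1, 0.1]
grip_width: 0.045
grasp_force: 0.0
```

{"method": "drive_tool", "body": {
  "plan": [
    [[0.045, -0.0015, 0, 0, 0, 0, 0], [0.045, 0, 0, 0, 0, 0, 0]]
  ]
}}

```text
time_s: 13.1
position: [0.5048, 0.1115, -0.0218]
orientation: [2.196, 2.246, -0.0]
ft_force: [-0.5, 0.2, -0.1]
grip_width: 0.0449
grasp_force: 0.0
```

{"method": "drive_tool", "body": {
  "plan": [
    [[0.045, -0.0015, 0, 0, 0, 0, 0], [0.045, 0, 0, 0, 0, 0, 0]]
  ]
}}

```text
time_s: 13.27
position: [0.5048, 0.1114, -0.0217]
orientation: [-2.194, -2.247, -0.002]
ft_force: [-0.2, 3.8, 0.2]
grip_width: 0.0448
grasp_force: 1.6
```

Contact with the batten (3.8 N). One more small squeeze to square it, then back off, lift and go round to the near end.

{"method": "drive_tool", "body": {
  "plan": [
    [[0.045, -0.001, 0, 0, 0, 0, 0], [0.045, 0, 0, 0, 0, 0, 0], [0.045, 0, 0, 0, 0, 0, 0]]
  ]
}}

```text
time_s: 13.52
position: [0.5048, 0.1114, -0.0217]
orientation: [-2.193, -2.248, -0.004]
ft_force: [-1.2, 4.5, -0.3]
grip_width: 0.0453
grasp_force: 2.7
```

{"method": "drive_tool", "body": {
  "plan": [
    [[0.045, 0.003, 0, 0, 0, 0, 0], [0.045, 0.01, 0, 0, 0, 0, 0], [0.045, 0.012, 0, 0, 0, 0, 0], [0.045, 0, 0, -0.03, 0, 0, 0], [0.045, 0, 0, -0.035, 0, 0, 0], [0.045, 0, 0, -0.035, 0, 0, 0], [0.045, 0, 0, 0, 0, 0, 0]]
  ]
}}

```text
time_s: 14.1
position: [0.5081, 0.137, 0.0837]
orientation: [2.192, 2.244, 0.014]
ft_force: [0.4, -0.0, -0.5]
grip_width: 0.0447
grasp_force: 0.0
```

```bash
python3 look.py k
```

```text
scene [(0.73, array([0.4928, 0.0886, 0.015 ]))]
scene [0.4996 0.0769 1.5861] 0.05471205711364746
block in stop frame [-0.1501  0.0209] dangle -0.0089
top [(0.53, array([ 0.6898, -0.1704,  0.015 ]))]
top [0.4962 0.081  1.5681] 0.08386462926864624
block in stop frame [-0.1535  0.0251] dangle -0.0269
```

Both views show the block flush with the batten and near stop x = −0.150. Next I move behind its near end, turning a quarter turn at height with the fingers shut.

{"method": "drive_tool", "body": {
  "plan": [
    [[0.0, -0.018, -0.028, 0, 0, 0, 0], [0.0, -0.018, -0.028, 0, 0, 0, 0], [0.0, -0.018, -0.028, 0, 0, 0, 0], [0.0, 0, 0, 0, 0, 0, -6.92], [0.0, 0, 0, 0, 0, 0, -6.92], [0.0, 0, 0, 0, 0, 0, -6.92], [0.0, 0, 0, 0, 0, 0, -6.92], [0.0, 0, 0, 0, 0, 0, -6.92], [0.0, 0, 0, 0, 0, 0, -6.92], [0.0, 0, 0, 0, 0, 0, -6.92], [0.0, 0, 0, 0, 0, 0, -6.92], [0.0, 0, 0, 0, 0, 0, -6.92], [0.0, 0, 0, 0, 0, 0, -6.92], [0.0, 0, 0, 0, 0, 0, -6.92], [0.0, 0, 0, 0, 0, 0, -6.92], [0.0, 0, 0, 0, 0, 0, -6.92], [0.0, 0, 0, 0, 0, 0, 0], [0.0, 0, 0, 0, 0, 0, 0]]
  ]
}}

```text
time_s: 15.9
position: [0.4209, 0.0784, 0.0774]
orientation: [0.029, -3.139, -0.001]
ft_force: [0.2, 0.7, -0.3]
grip_width: -0.0002
grasp_force: 0.0
```

{"method": "drive_tool", "body": {
  "plan": [
    [[0.0, 0, 0.002, 0.025, 0, 0, 0], [0.0, 0, 0, 0.02, 0, 0, 0], [0.0, 0, 0, 0.015, 0, 0, 0], [0.0, 0, 0, 0.01, 0, 0, 0], [0.0, 0, 0, 0.005, 0, 0, 0], [0.0, 0, 0, 0.004, 0, 0, 0], [0.0, 0, 0, 0, 0, 0, 0]]
  ]
}}

```text
time_s: 16.48
position: [0.4213, 0.0804, -0.0012]
orientation: [0.034, -3.141, 0.0]
ft_force: [-0.5, -0.1, 0.1]
grip_width: 0.0004
grasp_force: 0.0
```

```bash
python3 look.py l; python3 -c "
from plant import bot; o=bot.observe(); print(o['ft_force'],o['position'])"
```

```text
scene [(0.65, array([0.4999, 0.0806, 0.015 ]))]
scene [0.5017 0.0807 1.4913] 0.17777776718139648
block in stop frame [-0.148   0.0246] dangle -0.1038
top [(0.72, array([0.4959, 0.0824, 0.015 ]))]
top [0.4962 0.081  1.5694] 0.09955859184265137
block in stop frame [-0.1534  0.0251] dangle -0.0256
[ 0.27714153  0.98227505 -0.53557872] [ 4.21895245e-01  8.03231587e-02 -3.18135617e-04]
```

View pics/l.png

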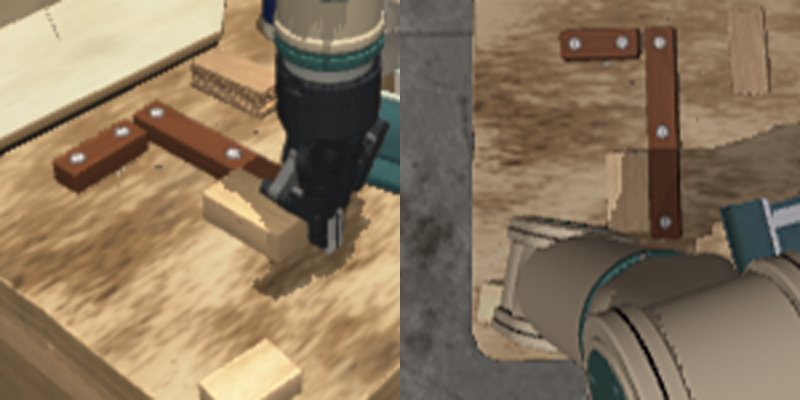

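This shows the shut fingers standing just behind the block's near end (tips at about (328,248) in the scene crop, block at (250,220)), with the block flush along the batten. I'll check the tip height from the pixel.

Run:
```python
from fit import *
s=bot.snapshot("scene")
for P in((312,246),(325,252),(341,245)): print([ray(s,[190+P[0]*.375,170+P[1]*.375],z).round(3)[:2].tolist() for z in(0,.01,.02,.03)])
```

```text
[[0.449, 0.064], [0.442, 0.073], [0.435, 0.081], [0.428, 0.089]]
[[0.436, 0.063], [0.429, 0.071], [0.422, 0.079], [0.415, 0.087]]
[[0.432, 0.048], [0.425, 0.056], [0.418, 0.065], [0.411, 0.073]]
```

{"method": "drive_tool", "body": {
  "plan": [
    [[0.0, 0, 0, 0.003, 0, 0, 0], [0.0, 0, 0, 0.003, 0, 0, 0], [0.0, 0, 0, 0.002, 0, 0, 0], [0.0, 0, 0, 0.002, 0, 0, 0], [0.0, 0, 0, 0, 0, 0, 0]]
  ]
}}

```text
time_s: 17.25
position: [0.4213, 0.0803, -0.0112]
orientation: [0.035, -3.141, 0.0]
ft_force: [-0.7, 0.8, -0.1]
grip_width: -0.0002
grasp_force: 0.0
```

{"method": "drive_tool", "body": {
  "plan": [
    [[0.0, 0, 0, 0.002, 0, 0, 0], [0.0, 0, 0, 0.001, 0, 0, 0], [0.0, 0, 0, 0, 0, 0, 0]]
  ]
}}

```text
time_s: 17.5
position: [0.4214, 0.0803, -0.014]
orientation: [0.035, -3.141, 0.0]
ft_force: [1.0, -0.8, 0.2]
grip_width: 0.0
grasp_force: 0.0
```

{"method": "drive_tool", "body": {
  "plan": [
    [[0.0, 0, 0, 0.001, 0, 0, 0], [0.0, 0, 0, 0.001, 0, 0, 0], [0.0, 0, 0, 0, 0, 0, 0]]
  ]
}}

```text
time_s: 17.75
position: [0.4215, 0.0803, -0.0159]
orientation: [0.035, -3.141, 0.0]
ft_force: [0.4, 0.4, 0.2]
grip_width: -0.0001
grasp_force: 0.0
```

{"method": "drive_tool", "body": {
  "plan": [
    [[0.0, -0.005, 0, 0, 0, 0, 0], [0.0, -0.006, 0, 0, 0, 0, 0], [0.0, -0.006, 0, 0, 0, 0, 0], [0.0, -0.005, 0, 0, 0, 0, 0], [0.0, -0.005, 0, 0, 0, 0, 0], [0.0, -0.005, 0, 0, 0, 0, 0], [0.0, -0.005, 0, 0, 0, 0, 0], [0.0, -0.005, 0, 0, 0, 0, 0], [0.0, -0.005, 0, 0, 0, 0, 0], [0.0, -0.003, 0, 0, 0, 0, 0], [0.0, 0, 0, 0, 0, 0, 0]]
  ]
}}

```text
time_s: 18.67
position: [0.4725, 0.0815, -0.0158]
orientation: [-0.034, 3.141, 0.001]
ft_force: [0.3, -0.2, 0.8]
grip_width: 0.0003
grasp_force: 0.0
```

```bash
python3 look.py m1
```

```text
scene []
scene '>' not supported between instances of 'NoneType' and 'int'
top [(0.82, array([0.5232, 0.0742, 0.015 ]))]
top [0.5427 0.0807 1.6445] 0.4777618646621704
block in stop frame [-0.107   0.0236] dangle 0.0495
```

{"method": "drive_tool", "body": {
  "plan": [
    [[0.0, -0.005, 0, 0, 0, 0, 0], [0.0, -0.005, 0, 0, 0, 0, 0], [0.0, -0.005, 0, 0, 0, 0, 0], [0.0, -0.005, 0, 0, 0, 0, 0], [0.0, -0.005, 0, 0, 0, 0, 0], [0.0, -0.005, 0, 0, 0, 0, 0], [0.0, -0.005, 0, 0, 0, 0, 0], [0.0, -0.005, 0, 0, 0, 0, 0], [0.0, -0.005, 0, 0, 0, 0, 0], [0.0, -0.005, 0, 0, 0, 0, 0], [0.0, -0.005, 0, 0, 0, 0, 0], [0.0, -0.005, 0, 0, 0, 0, 0], [0.0, -0.005, 0, 0, 0, 0, 0], [0.0, -0.005, 0, 0, 0, 0, 0], [0.0, 0, 0, 0, 0, 0, 0]]
  ]
}}

```text
time_s: 20.22
position: [0.5431, 0.083, -0.0157]
orientation: [-0.033, 3.14, 0.0]
ft_force: [1.0, 0.2, 0.2]
grip_width: -0.0003
grasp_force: 0.0
```

```bash
python3 look.py m2
```

```text
scene [(0.64, array([0.5969, 0.0781, 0.015 ]))]
scene [0.6018 0.0925 1.1549] 0.43608522415161133
block in stop frame [-0.0476  0.0341] dangle -0.4401
top [(0.73, array([ 0.4361, -0.3463,  0.015 ]))]
top [0.6021 0.0765 1.8878] 0.6564774513244629
block in stop frame [-0.0477  0.018 ] dangle 0.2927
```

{"method": "drive_tool", "body": {
  "plan": [
    [[0.0, -0.002, 0, 0, 0, 0, 0], [0.0, -0.002, 0, 0, 0, 0, 0], [0.0, -0.002, 0, 0, 0, 0, 0], [0.0, -0.002, 0, 0, 0, 0, 0], [0.0, 0, 0, 0, 0, 0, 0]]
  ]
}}

```text
time_s: 20.93
position: [0.5501, 0.0832, -0.0158]
orientation: [-0.034, 3.141, 0.0]
ft_force: [0.0, 0.4, 0.3]
grip_width: 0.0003
grasp_force: 0.0
```

{"method": "drive_tool", "body": {
  "plan": [
    [[0.0, -0.0015, 0, 0, 0, 0, 0], [0.0, 0, 0, 0, 0, 0, 0]]
  ]
}}

```text
time_s: 21.1
position: [0.5513, 0.0832, -0.0158]
orientation: [-0.035, 3.141, 0.0]
ft_force: [-0.1, 0.4, -0.2]
grip_width: -0.0003
grasp_force: 0.0
```

{"method": "drive_tool", "body": {
  "plan": [
    [[0.0, -0.0015, 0, 0, 0, 0, 0], [0.0, 0, 0, 0, 0, 0, 0]]
  ]
}}

```text
time_s: 21.27
position: [0.5514, 0.0831, -0.0159]
orientation: [0.035, -3.139, 0.001]
ft_force: [-3.6, -0.3, 2.0]
grip_width: -0.0001
grasp_force: 1.8
```

Contact with the short batten (3.6 N). A bit more, then I back off, lift and look.

{"method": "drive_tool", "body": {
  "plan": [
    [[0.0, -0.001, 0, 0, 0, 0, 0], [0.0, 0, 0, 0, 0, 0, 0]]
  ]
}}

```text
time_s: 21.43
position: [0.5513, 0.0831, -0.0159]
orientation: [0.035, -3.138, 0.001]
ft_force: [-6.0, -1.3, 4.2]
grip_width: 0.0003
grasp_force: 3.1
```

{"method": "drive_tool", "body": {
  "plan": [
    [[0.0, 0.005, 0, 0, 0, 0, 0], [0.0, 0.012, 0, 0, 0, 0, 0], [0.0, 0, 0, -0.03, 0, 0, 0], [0.0, 0, 0, -0.035, 0, 0, 0], [0.0, 0, 0, -0.035, 0, 0, 0], [0.0, 0.04, 0, 0, 0, 0, 0], [0.0, 0.04, 0, 0, 0, 0, 0], [0.0, 0.03, 0, 0, 0, 0, 0], [0.0, 0, 0, 0, 0, 0, 0]]
  ]
}}

```text
time_s: 22.18
position: [0.4198, 0.0787, 0.0844]
orientation: [0.041, -3.137, 0.006]
ft_force: [-0.8, -1.0, -0.1]
grip_width: 0.0002
grasp_force: 0.0
```

```bash
cat > joint.py <<'E'
from fit import *
S={n:bot.snapshot(n) for n in("scene","top")}; st=np.load("stop.npy")
B={n:blockmask(S[n],n) for n in S}
w0=[.605,.0815,st[2]+np.pi/2]
for ns in(["scene"],["top"],["scene","top"]):
    v=[(S[n],B[n]) for n in ns if B[n] is not None]
    if v: w,f=fit(v,w0,BLOCK); print(ns,w.round(4),round(f,3)); report(w,st)
# gap seen in the top view: brown/pale profile across each joint, sampled on the bench frame at block-top height
s=S["top"]
for nm,pts in(("across long batten (y 60..-20mm)",[[-.0425,y/1000,.027] for y in range(60,-22,-4)]),("across short (x -100..20)",[[x/1000,.028,.027] for x in range(-100,24,4)])):
    print(nm,[tuple(int(c) for c in s["image"][tuple(np.round(proj(s,q)[::-1]).astype(int))]) [:3:2] for q in T(st,pts)])
for n in S: print(n,[(round(r["conf"],2),ray(S[n],r["point"],.015).round(4)) for k in("seat","workpiece_centre") for r in bot.tip_of(n,k)[:1]])
E
python3 joint.py
```

```text
['scene'] [0.6065 0.0795 1.5606] 0.094
block in stop frame [-0.0432  0.0209] dangle -0.0345
['top'] [0.6024 0.0836 1.6389] 0.123
block in stop frame [-0.0472  0.0251] dangle 0.0439
['scene', 'top'] [0.6042 0.082  1.6095] 0.259
block in stop frame [-0.0454  0.0235] dangle 0.0144
across long batten (y 60..-20mm) [(142, 88), (147, 95), (151, 99), (166, 112), (181, 125), (182, 125), (177, 117), (181, 126), (181, 124), (180, 119), (181, 122), (181, 122), (181, 124), (182, 127), (188, 123), (88, 51), (95, 40), (106, 48), (106, 48), (106, 49), (107, 48)]
across short (x -100..20) [(134, 82), (152, 99), (123, 76), (129, 82), (185, 124), (181, 119), (178, 117), (181, 119), (181, 119), (179, 118), (181, 120), (180, 120), (178, 118), (181, 123), (182, 125), (181, 125), (182, 125), (182, 124), (179, 122), (181, 123), (180, 123), (173, 116), (178, 121), (180, 123), (158, 104), (111, 57), (95, 58), (135, 124), (167, 155), (149, 139), (112, 85)]
scene [(0.78, array([0.6051, 0.0858, 0.015 ])), (0.63, array([0.6134, 0.0819, 0.015 ]))]
top [(0.82, array([0.5997, 0.0783, 0.015 ])), (0.7, array([0.6   , 0.0768, 0.015 ]))]
```

The block appears seated, but the views disagree on its angle (±0.04 rad). A final two-finger press along the long side will square it and confirm contact against the earlier reading.

{"method": "drive_tool", "body": {
  "plan": [
    [[0.045, -0.0299, 0.0086, 0, 0, 0, 0], [0.045, -0.0299, 0.0086, 0, 0, 0, 0], [0.045, -0.0299, 0.0086, 0, 0, 0, 0], [0.045, -0.0299, 0.0086, 0, 0, 0, 0], [0.045, -0.0299, 0.0086, 0, 0, 0, 0], [0.045, -0.0299, 0.0086, 0, 0, 0, 0], [0.045, 0, 0, 0, 0, 0, 6.92], [0.045, 0, 0, 0, 0, 0, 6.92], [0.045, 0, 0, 0, 0, 0, 6.92], [0.045, 0, 0, 0, 0, 0, 6.92], [0.045, 0, 0, 0, 0, 0, 6.92], [0.045, 0, 0, 0, 0, 0, 6.92], [0.045, 0, 0, 0, 0, 0, 6.92], [0.045, 0, 0, 0, 0, 0, 6.92], [0.045, 0, 0, 0, 0, 0, 6.92], [0.045, 0, 0, 0, 0, 0, 6.92], [0.045, 0, 0, 0, 0, 0, 6.92], [0.045, 0, 0, 0, 0, 0, 6.92], [0.045, 0, 0, 0, 0, 0, 6.92], [0.045, 0, 0, 0, 0, 0, 0]]
  ]
}}

```text
time_s: 24.25
position: [0.605, 0.1362, 0.0839]
orientation: [2.199, 2.243, -0.0]
ft_force: [0.1, 0.6, 0.7]
grip_width: 0.0451
grasp_force: 0.0
```

{"method": "drive_tool", "body": {
  "plan": [
    [[0.045, 0, -0.007, 0, 0, 0, 0], [0.045, 0, 0, 0.025, 0, 0, 0], [0.045, 0, 0, 0.025, 0, 0, 0], [0.045, 0, 0, 0.02, 0, 0, 0], [0.045, 0, 0, 0.015, 0, 0, 0], [0.045, 0, 0, 0.01, 0, 0, 0], [0.045, 0, 0, 0.006, 0, 0, 0], [0.045, 0, 0, 0.003, 0, 0, 0], [0.045, 0, 0, 0, 0, 0, 0], [0.045, 0, 0, 0, 0, 0, 0]]
  ]
}}

```text
time_s: 25.08
position: [0.5983, 0.1361, -0.0191]
orientation: [2.195, 2.247, 0.002]
ft_force: [0.3, -0.3, -0.6]
grip_width: 0.0452
grasp_force: 0.0
```

{"method": "drive_tool", "body": {
  "plan": [
    [[0.045, -0.004, 0, 0, 0, 0, 0], [0.045, -0.004, 0, 0, 0, 0, 0], [0.045, -0.004, 0, 0, 0, 0, 0], [0.045, -0.003, 0, 0, 0, 0, 0], [0.045, -0.002, 0, 0, 0, 0, 0], [0.045, 0, 0, 0, 0, 0, 0]]
  ]
}}

```text
time_s: 25.58
position: [0.5983, 0.1177, -0.0197]
orientation: [2.197, 2.245, -0.001]
ft_force: [1.0, -0.3, 0.3]
grip_width: 0.0449
grasp_force: 0.0
```

{"method": "drive_tool", "body": {
  "plan": [
    [[0.045, -0.0015, 0, 0, 0, 0, 0], [0.045, -0.0015, 0, 0, 0, 0, 0], [0.045, 0, 0, 0, 0, 0, 0]]
  ]
}}

```text
time_s: 25.83
position: [0.5982, 0.1155, -0.0198]
orientation: [2.196, 2.246, -0.0]
ft_force: [0.2, 0.3, -0.2]
grip_width: 0.0449
grasp_force: 0.0
```

{"method": "drive_tool", "body": {
  "plan": [
    [[0.045, -0.0015, 0, 0, 0, 0, 0], [0.045, 0, 0, 0, 0, 0, 0]]
  ]
}}

```text
time_s: 26.0
position: [0.5982, 0.1141, -0.0198]
orientation: [2.196, 2.247, -0.0]
ft_force: [0.4, -0.4, -0.4]
grip_width: 0.0449
grasp_force: 0.0
```

{"method": "drive_tool", "body": {
  "plan": [
    [[0.045, -0.0015, 0, 0, 0, 0, 0], [0.045, 0, 0, 0, 0, 0, 0]]
  ]
}}

```text
time_s: 26.17
position: [0.5982, 0.114, -0.0197]
orientation: [-2.194, -2.247, -0.002]
ft_force: [-1.2, 2.3, -0.5]
grip_width: 0.0452
grasp_force: 1.1
```

Contact at y = 0.1140, against 0.1137 predicted for flush. A final small press, then retreat and check.

{"method": "drive_tool", "body": {
  "plan": [
    [[0.045, -0.001, 0, 0, 0, 0, 0], [0.045, 0, 0, 0, 0, 0, 0], [0.045, 0.003, 0, 0, 0, 0, 0], [0.045, 0.012, 0, 0, 0, 0, 0], [0.045, 0.012, 0, 0, 0, 0, 0], [0.045, 0, 0, -0.03, 0, 0, 0], [0.045, 0, 0, -0.035, 0, 0, 0], [0.045, 0, 0, -0.035, 0, 0, 0], [0.045, 0, -0.04, -0.03, 0, 0, 0], [0.045, 0, -0.04, -0.03, 0, 0, 0], [0.045, 0, -0.04, 0, 0, 0, 0], [0.045, 0, -0.04, 0, 0, 0, 0], [0.045, 0, 0, 0, 0, 0, 0]]
  ]
}}

```text
time_s: 27.25
position: [0.4398, 0.1338, 0.1298]
orientation: [-2.187, -2.25, 0.019]
ft_force: [-0.1, -1.1, -1.1]
grip_width: 0.045
grasp_force: 0.0
```

```bash
cat >> joint.py <<'E'
# refit stop from this picture and compare with dark-gap profile in the scene view, 1 mm steps
s=S["scene"]
for y in(.02,.03,.04):
    pts=T(st,[[x/1000,y,.0245] for x in range(-14,14,1)])
    g=cv2.cvtColor(s["image"],cv2.COLOR_RGB2GRAY).astype(np.float32); q=np.array([proj(s,p) for p in pts],np.float32)
    print("scene y",y,cv2.remap(g,q[None,:,0],q[None,:,1],1)[0].round().astype(int).tolist())
E
python3 joint.py
python3 - <<'E'
from h import *
a=cv2.imread("pics/m2.png")
E
```

```text
['scene'] [0.6067 0.0793 1.5465] 0.042
block in stop frame [-0.043   0.0207] dangle -0.0486
['top'] [0.6027 0.0832 1.6155] 0.114
block in stop frame [-0.0469  0.0247] dangle 0.0204
['scene', 'top'] [0.6043 0.0817 1.6151] 0.234
block in stop frame [-0.0453  0.0232] dangle 0.0201
across long batten (y 60..-20mm) [(144, 89), (149, 96), (153, 101), (169, 114), (184, 127), (185, 127), (180, 120), (184, 128), (185, 128), (182, 122), (183, 125), (183, 124), (184, 126), (185, 129), (190, 124), (91, 54), (97, 40), (106, 47), (107, 48), (107, 48), (109, 50)]
across short (x -100..20) [(90, 54), (102, 64), (86, 53), (91, 56), (128, 80), (125, 79), (123, 77), (125, 78), (125, 78), (124, 77), (125, 79), (125, 80), (157, 101), (160, 106), (188, 129), (184, 127), (184, 127), (184, 126), (181, 124), (183, 125), (182, 124), (176, 119), (180, 123), (183, 125), (160, 105), (113, 58), (97, 59), (138, 126), (169, 157), (151, 141), (115, 88)]
scene [(0.88, array([0.6073, 0.0867, 0.015 ])), (0.75, array([0.6066, 0.0744, 0.015 ]))]
top [(0.74, array([0.6011, 0.0777, 0.015 ])), (0.94, array([0.6135, 0.08  , 0.015 ]))]
scene y 0.02 [211, 210, 209, 208, 208, 207, 207, 208, 208, 208, 209, 209, 208, 207, 203, 200, 195, 180, 159, 138, 122, 114, 111, 112, 127, 144, 161, 176]
scene y 0.03 [210, 210, 210, 209, 209, 210, 211, 211, 212, 213, 214, 215, 215, 213, 211, 207, 200, 188, 170, 151, 131, 117, 106, 102, 112, 121, 131, 135]
scene y 0.04 [167, 169, 168, 165, 162, 163, 164, 163, 164, 163, 161, 162, 164, 161, 155, 146, 134, 117, 101, 93, 91, 89, 87, 88, 89, 90, 90, 91]
```

```bash
python3 -c "
from plant import bot; print(bot.sign_off())"
```

```text
the job is handed in; nothing more can be done
None
```

I pushed the block into the corner and handed the job in: both battens gave firm contact and the final pictures show no gap. My position fits still vary by 2–4 mm and up to 0.05 rad between views. My first pass, set too high, went over the block without moving it and took the reported grasp point into the fail zone. The pictures put the fingers higher than reported, so I don't think it failed, but I can't confirm that.

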